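Square a glass cover plate into the corner of an alignment fixture

TASK

Lift the push stick out of its grey stand and, touching the glass plate only with the stick's white tip, slide the plate across the aluminium fixture: first press it flush against the long fence's brass bar, then slide it along that bar until it is pressed against the short fence's brass bar too, so that it sits square in the corner with no gap on either edge. Glass chips, so push gently, by feel. Then stand the stick back in its stand, let go, and leave everything else where it is.

Things in the scene. Friction and masses are not known exactly. Their poses are not given: they have to be found in the camera images.
- fixture: Aluminium base plate fixed to the bench, 170 (x) x 200 (y) x 15 mm; origin at the centre of its underside, z up. On its top face (z 15 mm) stand two adjustable fences, 10 mm high, forming a square inner corner: the long one along its +x side, the short one along its -y side. Each is a dark steel rail with a brass contact bar in front of it.
- fence_long: Dark steel rail of the long fence, fixed, 12 (x) x 188 (y) x 10 mm; origin at the centre of its underside, at (79, 6, 15) mm in the fixture frame, same axes. Its brass bar (164 mm long, y -64 to 100 mm in the fixture frame) is locked 0 to 14 mm out, differently each time and not measured: the bar's face toward -x, which the plate must touch, lies at fixture x between 65 and 51 mm.
- fence_short: Dark steel rail of the short fence, fixed, 151 (x) x 12 (y) x 10 mm; origin at the centre of its underside, at (-9.5, -94, 15) mm in the fixture frame, same axes. Its brass bar (130 mm long, x -80 to 50 mm in the fixture frame) is locked 0 to 14 mm out, differently each time and not measured: the bar's face toward +y, which the plate must touch, lies at fixture y between -80 and -66 mm.
- plate: Loose green-tinted glass plate with a black printed border on top, 70 (x) x 100 (y) x 6 mm, about 0.1 kg, flat on the fixture, up to 50 mm short of each brass bar and turned up to 15 degrees from square. Origin at the centre of its underside; x and y nearly parallel to the fixture's. It slides easily (friction about 0.25).
- plate_center (a point): Centre of the glass plate, 3 mm above its underside; axes of the plate. The glass chips if the stick pushes it with 15 N or more; under 1 N slides it, 3 to 6 N held for half a second presses it home against a bar. Where the bars stand is only found by contact: approach slowly (about 10 mm/s) and watch the force.
- stick_center (a point): Middle of the push stick, 45 mm above its bottom end: the place to grip it. The stick is 90 mm long, about 60 g: a round white tip 16 mm in diameter and 28 mm long at the bottom, above it an orange handle 20 x 20 mm in section (sides along this point's x and y), 62 mm long. z runs up the stick. It stands loosely in the stand.
- stick_tip (a point): Centre of the flat bottom end of the push stick; z runs up the stick.
- stand: Grey plastic block fixed to the bench, 70 x 70 x 26 mm, with a square socket 20 mm wide and 20 mm deep in the middle of its top, slightly chamfered; origin at the centre of its underside.
- stand_floor (a point): Centre of the socket's floor, 6 mm above the bench, where the stick's bottom end rests.
- turntable_rim (a point): A point on the rim of the black parts turntable (340 mm diameter, six blue bins 55 mm high on it; turns freely); leave it alone.
- pliers: Steel pliers lying on the bench, 190 mm long; leave alone.
- wrench: Red adjustable wrench lying on the bench, 190 mm long; leave alone.
- hexset: Set of six hex keys in a grey holder 45 x 90 x 30 mm, 125 mm high with the keys; leave alone.
- jar: Empty glass jam jar, 68 mm diameter, 105 mm high; leave alone.
- glue: Closed yellow glue bottle, 44 mm diameter, 110 mm high; leave alone.

How it is judged (in metres and radians):
On the way, in this order (a step that is already met when the one before it is completed fails the run):
1. the push stick is lifted clear of its stand (z of stick_tip in the frame of stand_floor above 0.04 m), for 0.1 s.
2. the plate is pressed by the stick against the long fence's brass bar (over 1.5 N), square to it (contact force between stick and plate above 1.5 N and contact force between plate and fence_long above 1.5 N and angle between the x axis of plate and the x axis of fixture, either way round below 0.03 rad), for 0.2 s.
3. with the plate still along the long bar (gap under 4 mm), it is pressed by the stick against the short fence's bar (over 1.5 N) (contact force between stick and plate above 1.5 N and contact force between plate and fence_short above 1.5 N and x of bar_long_c0 in the frame of plate below 0.043 m), for 0.2 s.
At the end, for the whole second after the job is handed in: The glass plate lies flat and still on the fixture, with no gap over 2 mm to either brass bar and square to them within 0.02 rad; the push stick stands upright in its stand with its bottom end on the socket's floor (within 4 mm) and is released (x of bar_long_c0 in the frame of plate between 0.037 and 0.041 m and y of bar_short_c0 in the frame of plate between -0.056 and -0.052 m and angle between the x axis of plate and the x axis of fixture, either way round below 0.02 rad and angle between plate's own z axis and vertical below 0.03 rad and linear speed of plate below 0.01 m/s and horizontal distance between stick_tip and stand_floor below 0.006 m and z of stick_tip in the frame of stand_floor below 0.004 m and angle between stick_tip's own z axis and vertical below 0.15 rad); the robot touches nothing.
It fails at once if the glass is pushed by the stick with more than 15 N (contact force between stick and plate above 15 N).
It fails at once if the fingers or arm touch the plate (contact force between any of the fingers, the arm and plate above 0.3 N).
It fails at once if the plate is tipped up (angle between plate's own z axis and vertical above 0.12 rad).
It fails at once if a bystander is moved by more than 15 mm (distance of any of pliers, wrench, hexset, jar, glue from where it was at the start of the episode above 0.015 m or distance of turntable_rim from where it was at the start of the episode above 0.02 m).
It also fails if it takes over 70 s, if anything falls off the work surface, if the arm or the gripper's body presses on something with over 40 N, if the wrist force passes 120 N, or if a joint passes its speed limit or range.

ROBOT

A 7-joint arm with a two-finger parallel gripper is mounted at the origin on the work surface. World frame = base frame: x ahead of the robot, y to its left, z up, the work surface at z = 0. Lengths are in mm, angles in rad, forces in N, time in s.
With the tool pointing down it reaches from about 375 to 925 mm from the base axis. Payload 3.1 kg.
Tool frame: the origin (TCP) lies between the finger pads; the fingertips stand 8 mm ahead of it and the grasp point (between the pads) lies 11 mm behind it; z points along the fingers, y is the direction in which the jaws open and shut (so a half turn about z gives the same grasp; the last joint's range is limited). The gripper opens to 85 mm and grips with 20 to 120 N. Pads are 22 mm wide; open, the fingers measure 114 mm over their backs; the gripper's body (76 mm by 85 mm) begins 54 mm behind the grasp point. The pads swing forward as they close: fully open they stand 13 mm farther back than shut.
Start: joints at [1.01, 0.383, 0.044, 1.598, -0.018, 1.161, -0.05], TCP at [290.215, -581.617, 239.269] pointing down, gripper open.
Joint ranges: [-2.61, 2.61], [-0.41, 2.15], [-1.48, 1.57], [0, 2.5], [-1.57, 4.71], [0.05, 1.97], [-2.85, 2.85]. Speed limits (rad/s): [2.79, 2.79, 3.14, 3.14, 3.14, 3.14, 3.14].

INTERFACE

Orientations are given as a unit quaternion [w, x, y, z].
In Python, from cell import bot gives the robot as it stands.
- The arm moves only by the tool arm_command, never from a script. Its argument "series" is a list of rows, each an object of numbers: "ax", "ay", "az": the turn, a rotation vector about the tool's x, y, z in units of 90 degrees (1.0 is 90 degrees); "tx", "ty", "tz": the shift along the tool's x, y, z in units of 1000 mm (1.0 is 1000 mm); "hand": the opening, from 0 (shut) to 1 (fully open). A call has 1 to 12 rows; each row is the pose to reach, as a shift and turn from the pose commanded when the call began, along the tool's axes at that moment; what a row does not reach only later rows make up. A row lasts 1/8 s, in which the tool goes at most 62.5 mm and 10.7 degrees, less where a joint would pass 70% of its speed; a pose out of reach is approached as far as the arm can. A call with a number of a shift or a turn outside -1 to 1 is refused whole. A call with a gripper value outside its range is refused whole. The fingers move at their own pace and stop on an object; "newtons" is the grip in N (left out, the last holds). Time passes only in rows, so rows that repeat a pose let the fingers close. It gives the time, the measured TCP pose, the force and the opening at its end, in the units of the state.
- bot.get_state(): the state, without advancing time (a new reading comes with each control period).
- bot.get_image(name): name is "scene" or "top"; returns a dict with "pixels" (420x560x3 uint8, red, green, blue), "mtx" (3x3 intrinsics, pixels), "xyz" and "rotation" of the camera in the world. Camera axes: x right, y up, looking along -z (the intrinsics and any distortion apply to the point x, -y, -z); pixel columns grow to the right and rows downward; lengths in mm; the calibration is good to about 2 mm. A picture is of the moment at which its call begins. There is no depth.
- bot.sign_off(): hands the job in, once; it reports no verdict.
The state is a dict: "clock": time; "qpos": joint angles; "joint_vel": joint speeds; "joint_torque": joint torques, N m; "tool_pos": TCP position; "tcp_rot": TCP orientation; "contact_force": force on the tool from outside, world axes, zero at the start; "torque": the same for the moment, N m; "opening": finger opening in mm.
Only numpy, scipy, OpenCV 4.12 (cv2) and the standard library are available. Lean on these libraries where they do the work, as an engineer would, in place of code of your own. Each camera call takes 0.05 s, during which the arm holds its last target. There are 200 camera calls.

## Working session

There is one attempt and no reset: what is moved stays moved. The work goes in short steps, Python scripts to look and compute and a tool call to move; the robot and the scene stay as the last step left them, time stands still between calls to the robot, and variables do not carry over. Pictures are saved under pics/ and viewed, about 8 in all and at most 12, crops included, and the job is handed in when it is done.

Besides the shell and the picture viewer there is one more tool, called as name(argument=value, ...) on one line, values as JSON. arm_command: Moves the arm, as the interface text tells. Its arguments: {"type":"object","properties":{"series":{"type":"array"},"newtons":{"type":"number"}},"required":["series"]}

```bash
mkdir -p pics; ls; python3 - <<'E'
from cell import bot
import cv2
s=bot.get_state(); print(s)
for n in("scene","top"):
    d=bot.get_image(n); cv2.imwrite(f"pics/{n}0.png",d["pixels"][...,::-1]); print(n,{k:v for k,v in d.items() if k!="pixels"})
E
```

```text
pics
{'clock': 0.0, 'qpos': array([ 1.01020729,  0.38386926,  0.04380441,  1.59960361, -0.01787137,
        1.16118307, -0.04992463]), 'joint_vel': array([ 1.14862584e-03, -9.51940359e-04, -2.24995741e-04, -1.13360599e-03,
        8.02156691e-05, -3.41491877e-06,  1.05786262e-03]), 'joint_torque': array([ 1.38840321e-06, -4.33459461e+01,  1.02450494e+00, -2.49513406e+01,
        1.04837414e-02,  1.12588325e-02,  6.65211033e-06]), 'tool_pos': array([ 289.77682958, -580.78988928,  237.85080759]), 'tcp_rot': array([-1.27938915e-03,  9.73335939e-01,  2.29380395e-01, -3.83824762e-04]), 'contact_force': array([0.19936345, 0.48612715, 0.27968855]), 'torque': array([ 0.02644387,  0.01511238, -0.04231312]), 'opening': 85.25407973534908}
scene {'mtx': array([[392.80415658,   0.        , 282.36434956],
       [  0.        , 392.80415658, 207.82763706],
       [  0.        ,   0.        ,   1.        ]]), 'xyz': array([1217.67737166, -209.65044627,  819.46391184]), 'rotation': array([0.74078193, 0.29445592, 0.21192998, 0.56535257])}
top {'mtx': array([[448.67430351,   0.        , 272.79898378],
       [  0.        , 448.67430351, 207.81248444],
       [  0.        ,   0.        ,   1.        ]]), 'xyz': array([ 458.71320941,  -35.22030325, 1380.69681351]), 'rotation': array([ 0.70745223,  0.04081833, -0.02952873, -0.70496331])}
```

View pics/scene0.png

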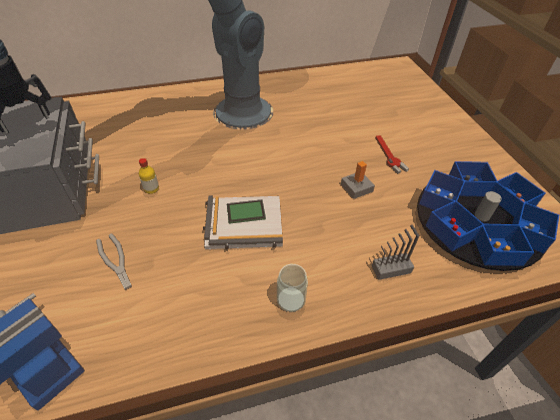

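View pics/top0.png

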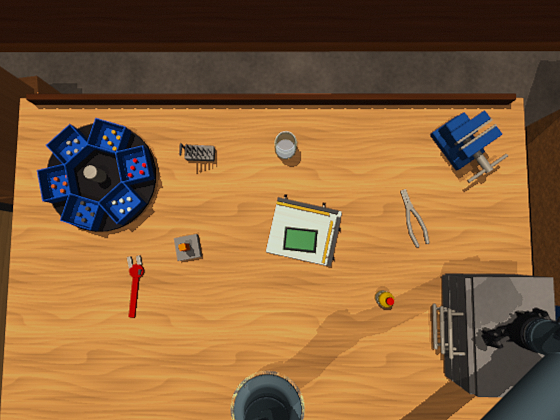

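The scene view shows the fixture at about (243,220), the stick in its stand at (360,175), the jar at (291,288) and the glue at (148,177). In the top view the fixture is at (304,231), with the long fence on its upper edge (+x) and the short fence on its right edge (-y), and the stand is at (187,247).

```bash
cat >h.py <<'E'
import numpy as np,cv2
from scipy.spatial.transform import Rotation as R
def rot(q): return R.from_quat(np.roll(q,-1)).as_matrix()
def ray(d,uv):
    uv=np.atleast_2d(uv).astype(float); K=d["mtx"]
    v=np.c_[(uv[:,0]-K[0,2])/K[0,0],-(uv[:,1]-K[1,2])/K[1,1],-np.ones(len(uv))]
    return v@rot(d["rotation"]).T
def onz(d,uv,z):
    v=ray(d,uv); return d["xyz"]+v*((z-d["xyz"][2])/v[:,2])[:,None]
def tri(d1,a,d2,b):
    A=[];y=[]
    for d,p in((d1,a),(d2,b)):
        v=ray(d,p)[0];v/=np.linalg.norm(v);P=np.eye(3)-np.outer(v,v);A.append(P);y.append(P@d["xyz"])
    A=np.vstack(A);y=np.hstack(y);x=np.linalg.lstsq(A,y,rcond=None)[0];return x,np.linalg.norm(A@x-y)
E
python3 - <<'E'
import cv2,numpy as np
s=cv2.imread("pics/scene0.png");t=cv2.imread("pics/top0.png")
def c(im,x,y,w,h): return cv2.resize(im[y:y+h,x:x+w],(400,300),interpolation=cv2.INTER_CUBIC)
cv2.imwrite("pics/c0.png",np.vstack([np.hstack([c(t,254,188,100,75),c(s,195,180,100,75)]),np.hstack([c(t,162,226,50,37),c(s,332,152,60,45)])]))
E
```

```text
(no output)
```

View pics/c0.png

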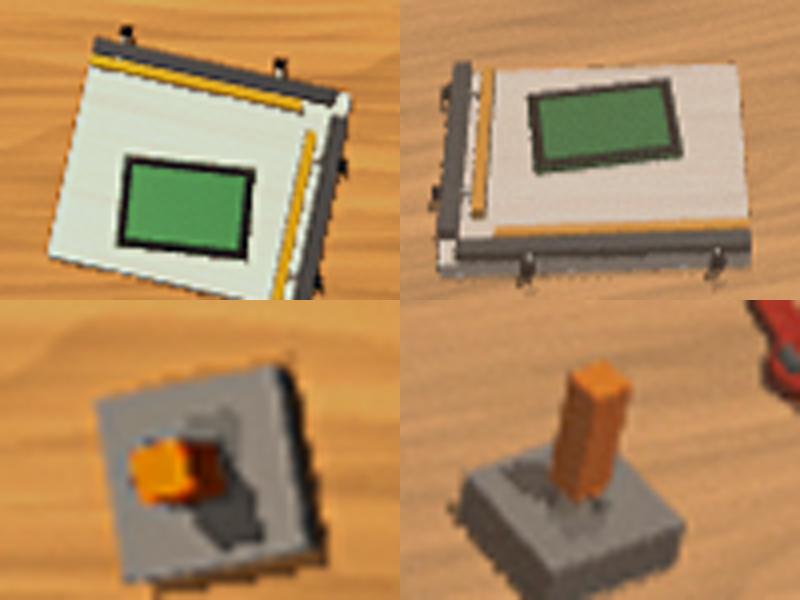

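The crops show the plate turned slightly against the fixture, and both brass bars standing out from the rails. The stick stands upright in its stand, with its bright top face visible in both views.

```bash
cat >m.py <<'E'
from h import *
from cell import bot
def hsv(d): return cv2.cvtColor(d["pixels"],cv2.COLOR_RGB2HSV)
def comps(m,box,n=1,minA=8):
    x,y,w,h=box; k=np.zeros_like(m);k[y:y+h,x:x+w]=m[y:y+h,x:x+w]
    c,l,st,ce=cv2.connectedComponentsWithStats(k); o=np.argsort(-st[1:,4])[:n]+1
    return [np.argwhere(l==i)[:,::-1].astype(float) for i in o if st[i,4]>=minA]
def rect(p):
    (c,s,a)=cv2.minAreaRect(p[:,:2].astype(np.float32)); return np.round(c,1),np.round(s,1),round(a,2)
BOX={"top":(254,188,100,90),"scene":(195,180,100,75)}
def plate(d,n,z=21):
    H=hsv(d); m=cv2.inRange(H,(45,60,40),(85,255,255)); return onz(d,comps(m,BOX[n])[0],z)
E
python3 - <<'E'
from m import *
D={n:bot.get_image(n) for n in("top","scene")}
SB={"top":(160,224,52,46),"scene":(332,150,60,50)}
tops={}
for n,d in D.items():
    H=hsv(d)
    p=plate(d,n); print(n,"green",rect(p),p.mean(0)[:2])
    b=cv2.inRange(H,(15,120,110),(27,255,255))
    box=BOX[n]
    x,y,w,h=box
    fx=cv2.inRange(H,(0,0,150),(180,60,255))
    f=comps(fx,box)[0]; print(" white",rect(onz(d,f,15)))
    # brass: yellow hue, bordering fixture
    hull=cv2.convexHull(f.astype(np.int32)); k=np.zeros(b.shape,np.uint8); cv2.fillConvexPoly(k,hull,255)
    for c in comps(b&k,box,3): 
        q=onz(d,c,25); print(" brass",len(c),rect(q),q.mean(0)[:2])
    o=cv2.inRange(H,(3,150,60),(20,255,255)); 
    xs=SB[n]
    pts=comps(cv2.inRange(H,(3,190,60),(14,255,255)) if n=="scene" else cv2.inRange(H,(3,200,60),(20,255,255)),xs)[0].astype(int)
    V=H[pts[:,1],pts[:,0],2]; print(" orange",len(pts),pts.min(0),pts.max(0),np.histogram(V,8))
    g=cv2.inRange(H,(0,0,40),(180,70,200)); gp=comps(g,xs)[0]; 
    print(" grey",len(gp),np.histogram(H[gp[:,1].astype(int),gp[:,0].astype(int),2],8),rect(onz(d,gp,26)))
E
```

```text
top green (array([498.4, -95.8]), array([88.1, 57.8]), 84.25) [498.41467827 -95.70590309]
 white (array([ 523.7, -106.1]), array([198.7, 168.9]), 77.75)
 brass 122 (array([ 589.7, -118.8]), array([132.3,  10.2]), 77.97) [ 587.54291276 -127.40539231]
 brass 119 (array([ 492.8, -177.5]), array([  8.6, 127. ]), 77.5) [ 492.78407224 -177.28493134]
 orange 68 [179 244] [189 250] (array([19,  2,  1,  6,  1,  2,  4, 33]), array([ 64. ,  85.5, 107. , 128.5, 150. , 171.5, 193. , 214.5, 236. ]))
 grey 437 (array([  8,  32,  23,  13,  16,  35, 206, 104]), array([ 40.  ,  54.75,  69.5 ,  84.25,  99.  , 113.75, 128.5 , 143.25,
       158.  ])) (array([474.3, 244.2]), array([69.2, 71.3]), 10.98)
scene green (array([498.7, -96.1]), array([84.2, 54.4]), 84.05) [499.18680877 -96.48112745]
 white (array([516. , -99.6]), array([187.2, 149.2]), 77.8)
 brass 78 (array([ 510. , -181.9]), array([  8.2, 102.6]), 77.88) [ 518.76780452 -183.32928433]
 brass 62 (array([ 587.5, -140.1]), array([86.8,  6.5]), 75.14) [ 585.32597296 -145.89293103]
 orange 83 [357 161] [365 180] (array([ 5,  3, 43,  4,  4,  0,  4, 20]), array([107.  , 120.75, 134.5 , 148.25, 162.  , 175.75, 189.5 , 203.25,
       217.  ]))
 grey 398 (array([  3,  73,  55,  23,  43,  40, 153,   8]), array([ 68. ,  78.5,  89. ,  99.5, 110. , 120.5, 131. , 141.5, 152. ])) (array([486.3, 240.2]), array([85. , 82.2]), 10.0)
```

```bash
cat >>h.py <<'E'
def go(s,xyz,yaw=None):
    """row numbers to bring the measured TCP to xyz, tool down with tool x at yaw (deg)"""
    M=rot(s["tcp_rot"]); t=M.T@(np.array(xyz)-s["tool_pos"])/1000
    a=np.zeros(3)
    if yaw is not None:
        c,k=np.cos(np.radians(yaw)),np.sin(np.radians(yaw))
        a=R.from_matrix(M.T@np.array([[c,k,0],[k,-c,0],[0,0,-1.]])).as_rotvec()/(np.pi/2)
    print("t",np.round(t,4),"a",np.round(a,3),"yaw",np.degrees(np.arctan2(M[1,0],M[0,0])).round(2))
E
python3 - <<'E'
from m import *
D={n:bot.get_image(n) for n in("top","scene")}
SB={"top":(160,224,52,46),"scene":(332,150,60,50)}
c={}
for n,d in D.items():
    H=hsv(d); p=comps(cv2.inRange(H,(3,180,190),(22,255,255)),SB[n])[0]; c[n]=p.mean(0); print(n,len(p),p.mean(0),rect(onz(d,p,96)),onz(d,p,96).mean(0))
    g=comps(cv2.inRange(H,(0,0,121),(180,70,200)),SB[n])[0]; hp=cv2.convexHull(g.astype(np.float32))[:,0]
    print(" stand top",rect(onz(d,g,26)),rect(g)); c[n+"g"]=np.array(cv2.minAreaRect(hp)[0])
print(tri(D["top"],c["top"],D["scene"],c["scene"]),tri(D["top"],c["topg"],D["scene"],c["sceneg"]))
go(bot.get_state(),[474,244,238],101)
E
```

```text
top 40 [181.55 246.65] (array([474.5, 246.3]), array([17.3, 17.9]), 18.66) [474.54167152 246.33742234  96.        ]
 stand top (array([474.1, 246.3]), array([68.3, 67. ]), 10.98) (array([186.6, 247. ]), array([22.9, 22.2]), 80.54)
scene 26 [361.73076923 163.42307692] (array([476. , 244.9]), array([17.5, 16.3]), 25.27) [476.3016374  244.64518567  96.        ]
 stand top (array([475.2, 244.9]), array([66.9, 66.7]), 12.37) (array([357.6, 181.3]), array([18. , 26.7]), 68.75)
(array([474.39953403, 246.32872114,  94.06290044]), np.float64(0.6408814789937753)) (array([474.25174807, 246.14014128,  24.52505798]), np.float64(0.869838668480282))
t [ 0.5331 -0.6564  0.0014] a [-0.001 -0.    -0.828] yaw 26.52
```

arm_command(series=[{"tz": -0.04,"hand": 1},{"tx": 0.5345,"ty": -0.6577,"tz": 0.04,"az": -0.833,"hand": 1},{"tx": 0.5345,"ty": -0.6577,"tz": 0.04,"az": -0.833,"hand": 1},{"tx": 0.5345,"ty": -0.6577,"tz": 0.04,"az": -0.833,"hand": 1},{"tx": 0.5345,"ty": -0.6577,"tz": 0.04,"az": -0.833,"hand": 1},{"tx": 0.5345,"ty": -0.6577,"tz": 0.04,"az": -0.833,"hand": 1},{"tx": 0.5345,"ty": -0.6577,"tz": 0.04,"az": -0.833,"hand": 1},{"tx": 0.5345,"ty": -0.6577,"tz": 0.04,"az": -0.833,"hand": 1},{"tx": 0.5345,"ty": -0.6577,"tz": 0.04,"az": -0.833,"hand": 1},{"tx": 0.5345,"ty": -0.6577,"tz": 0.04,"az": -0.833,"hand": 1},{"tx": 0.5345,"ty": -0.6577,"tz": 0.04,"az": -0.833,"hand": 1},{"tx": 0.5345,"ty": -0.6577,"tz": 0.04,"az": -0.833,"hand": 1}])

```text
schema error: expected keys ax, ay, az, tx, ty, tz, hand
```

arm_command(series=[{"ax": 0,"ay": 0,"az": 0,"tx": 0,"ty": 0,"tz": -0.04,"hand": 1},{"ax": 0,"ay": 0,"az": -0.833,"tx": 0.5345,"ty": -0.6577,"tz": 0.04,"hand": 1},{"ax": 0,"ay": 0,"az": -0.833,"tx": 0.5345,"ty": -0.6577,"tz": 0.04,"hand": 1},{"ax": 0,"ay": 0,"az": -0.833,"tx": 0.5345,"ty": -0.6577,"tz": 0.04,"hand": 1},{"ax": 0,"ay": 0,"az": -0.833,"tx": 0.5345,"ty": -0.6577,"tz": 0.04,"hand": 1},{"ax": 0,"ay": 0,"az": -0.833,"tx": 0.5345,"ty": -0.6577,"tz": 0.04,"hand": 1},{"ax": 0,"ay": 0,"az": -0.833,"tx": 0.5345,"ty": -0.6577,"tz": 0.04,"hand": 1},{"ax": 0,"ay": 0,"az": -0.833,"tx": 0.5345,"ty": -0.6577,"tz": 0.04,"hand": 1},{"ax": 0,"ay": 0,"az": -0.833,"tx": 0.5345,"ty": -0.6577,"tz": 0.04,"hand": 1},{"ax": 0,"ay": 0,"az": -0.833,"tx": 0.5345,"ty": -0.6577,"tz": 0.04,"hand": 1},{"ax": 0,"ay": 0,"az": -0.833,"tx": 0.5345,"ty": -0.6577,"tz": 0.04,"hand": 1},{"ax": 0,"ay": 0,"az": -0.833,"tx": 0.5345,"ty": -0.6577,"tz": 0.04,"hand": 1}])

```text
clock: 1.8
tool_pos: [439.7, 88.1, 215.0]
tcp_rot: [0.001, 0.633, 0.774, 0.0]
contact_force: [1.0, -1.5, 0.1]
opening: 85.7
```

```bash
python3 - <<'E'
from h import *; from cell import bot
go(bot.get_state(),[474.6,245.8,200],101.5)
E
```

```text
t [0.1477 0.0655 0.015 ] a [ 0.001  0.001 -0.   ] yaw 101.46
```

arm_command(series=[{"ax": 0,"ay": 0,"az": 0,"tx": 0.1477,"ty": 0.0655,"tz": 0.03,"hand": 1},{"ax": 0,"ay": 0,"az": 0,"tx": 0.1477,"ty": 0.0655,"tz": 0.06,"hand": 1},{"ax": 0,"ay": 0,"az": 0,"tx": 0.1477,"ty": 0.0655,"tz": 0.06,"hand": 1},{"ax": 0,"ay": 0,"az": 0,"tx": 0.1477,"ty": 0.0655,"tz": 0.06,"hand": 1},{"ax": 0,"ay": 0,"az": 0,"tx": 0.1477,"ty": 0.0655,"tz": 0.06,"hand": 1}])

```text
clock: 2.42
tool_pos: [474.1, 243.4, 154.6]
tcp_rot: [0.0, 0.633, 0.774, -0.001]
contact_force: [0.3, -0.3, 0.6]
opening: 85.7
```

```bash
python3 - <<'E'
from h import *; from cell import bot
d=bot.get_image("scene"); s=bot.get_state(); print(s["tool_pos"],s["clock"]); go(s,[474.6,245.8,44],101.5)
cv2.imwrite("pics/a1.png",cv2.resize(d["pixels"][80:220,270:450,::-1],None,fx=4,fy=4,interpolation=3))
E
```

```text
[474.57789312 242.65333956 154.95757935] 2.475
t [0.0032 0.0006 0.111 ] a [ 0.     0.001 -0.001] yaw 101.38
```

View pics/a1.png

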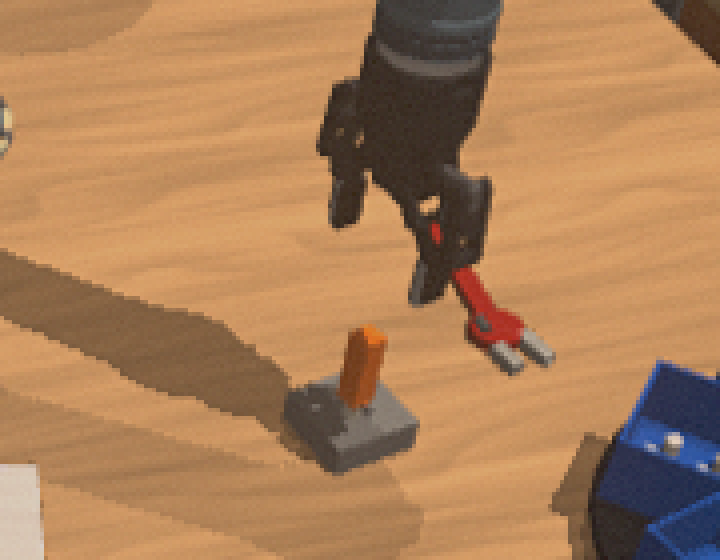

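The open gripper hangs above the stick, centred on it, with one jaw on each side. I'll go down and grip.

arm_command(series=[{"ax": 0,"ay": 0,"az": 0,"tx": 0.003,"ty": 0.0006,"tz": 0.025,"hand": 1},{"ax": 0,"ay": 0,"az": 0,"tx": 0.003,"ty": 0.0006,"tz": 0.055,"hand": 1},{"ax": 0,"ay": 0,"az": 0,"tx": 0.003,"ty": 0.0006,"tz": 0.085,"hand": 1},{"ax": 0,"ay": 0,"az": 0,"tx": 0.003,"ty": 0.0006,"tz": 0.105,"hand": 1},{"ax": 0,"ay": 0,"az": 0,"tx": 0.003,"ty": 0.0006,"tz": 0.111,"hand": 1},{"ax": 0,"ay": 0,"az": 0,"tx": 0.003,"ty": 0.0006,"tz": 0.111,"hand": 1}])

```text
clock: 3.22
tool_pos: [474.6, 247.0, 44.1]
tcp_rot: [0.0, 0.633, 0.774, 0.0]
contact_force: [0.4, -0.2, 0.4]
opening: 85.6
```

arm_command(series=[{"ax": 0,"ay": 0,"az": 0,"tx": 0,"ty": 0,"tz": 0,"hand": 0.1},{"ax": 0,"ay": 0,"az": 0,"tx": 0,"ty": 0,"tz": 0,"hand": 0.1},{"ax": 0,"ay": 0,"az": 0,"tx": 0,"ty": 0,"tz": 0,"hand": 0.1},{"ax": 0,"ay": 0,"az": 0,"tx": 0,"ty": 0,"tz": 0,"hand": 0.1},{"ax": 0,"ay": 0,"az": 0,"tx": 0,"ty": 0,"tz": 0,"hand": 0.1},{"ax": 0,"ay": 0,"az": 0,"tx": 0,"ty": 0,"tz": 0,"hand": 0.1}], newtons=60)

```text
clock: 3.98
tool_pos: [474.4, 247.6, 44.1]
tcp_rot: [0.0, 0.633, 0.774, 0.0]
contact_force: [0.2, 0.5, 4.3]
opening: 19.7
```

```bash
python3 - <<'E'
from cell import bot
s=bot.get_state()
print({k:s[k] for k in("clock","tool_pos","tcp_rot","contact_force","torque","opening")})
E
```

```text
{'clock': 3.975, 'tool_pos': array([474.39614784, 247.58878953,  44.12024867]), 'tcp_rot': array([1.42747726e-04, 6.32762342e-01, 7.74345963e-01, 3.57961729e-04]), 'contact_force': array([0.18729298, 0.51897441, 4.28759103]), 'torque': array([-0.0418899 ,  0.14736244, -0.03715818]), 'opening': 19.697087595781102}
```

arm_command(series=[{"ax": 0,"ay": 0,"az": 0,"tx": 0,"ty": 0,"tz": -0.02,"hand": 0.1},{"ax": 0,"ay": 0,"az": 0,"tx": 0,"ty": 0,"tz": -0.05,"hand": 0.1},{"ax": 0,"ay": 0,"az": 0,"tx": 0,"ty": 0,"tz": -0.086,"hand": 0.1},{"ax": 0,"ay": 0,"az": 0,"tx": 0,"ty": 0,"tz": -0.086,"hand": 0.1},{"ax": 0,"ay": 0,"az": 0,"tx": -0.05,"ty": -0.015,"tz": -0.086,"hand": 0.1},{"ax": 0,"ay": 0,"az": 0,"tx": -0.105,"ty": -0.031,"tz": -0.086,"hand": 0.1},{"ax": 0,"ay": 0,"az": 0,"tx": -0.16,"ty": -0.048,"tz": -0.086,"hand": 0.1},{"ax": 0,"ay": 0,"az": 0,"tx": -0.215,"ty": -0.064,"tz": -0.086,"hand": 0.1},{"ax": 0,"ay": 0,"az": 0,"tx": -0.27,"ty": -0.08,"tz": -0.086,"hand": 0.1},{"ax": 0,"ay": 0,"az": 0,"tx": -0.3214,"ty": -0.0956,"tz": -0.086,"hand": 0.1},{"ax": 0,"ay": 0,"az": 0,"tx": -0.3214,"ty": -0.0956,"tz": -0.086,"hand": 0.1},{"ax": 0,"ay": 0,"az": 0,"tx": -0.3214,"ty": -0.0956,"tz": -0.086,"hand": 0.1}])

```text
clock: 5.48
tool_pos: [443.7, -86.3, 129.3]
tcp_rot: [-0.001, 0.633, 0.774, -0.0]
contact_force: [0.3, 1.0, -0.2]
opening: 19.6
```

```bash
python3 - <<'E'
from m import *
D={n:bot.get_image(n) for n in("top","scene")}
s=bot.get_state(); print({k:s[k] for k in("clock","tool_pos","contact_force","torque","opening")})
go(s,[444.3,-86.4,55.5],101.4)
d=D["scene"]; cv2.imwrite("pics/a2.png",cv2.resize(d["pixels"][110:260,160:340,::-1],None,fx=4,fy=4,interpolation=3))
E
```

```text
{'clock': 5.575, 'tool_pos': array([444.3048542 , -84.90232239, 129.49876421]), 'contact_force': array([ 0.00905364, -0.06860221, -0.63589814]), 'torque': array([ 0.06375417, -0.02602382,  0.0619874 ]), 'opening': 19.57628642222419}
t [-0.0015 -0.0003  0.074 ] a [-0.    -0.001  0.003] yaw 101.66
```

View pics/a2.png

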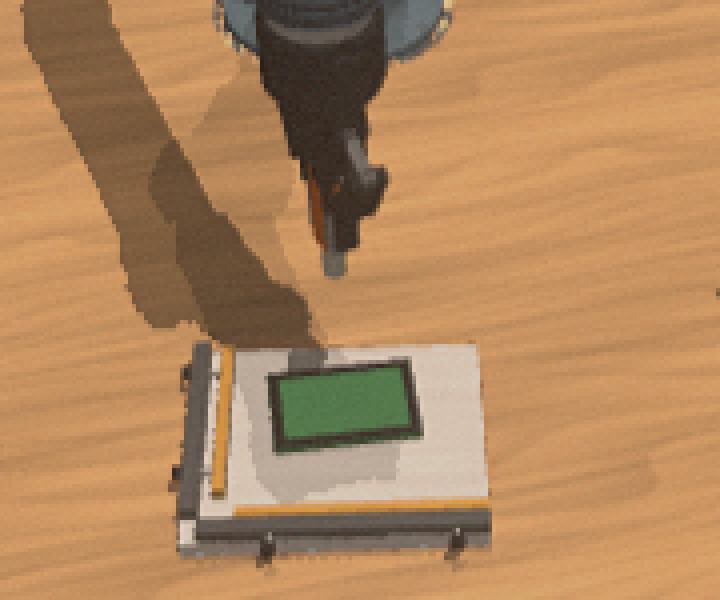

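The stick hangs straight in the gripper, its tip at crop (333,262) on the near side of the plate. The plate has not moved.

arm_command(series=[{"ax": 0,"ay": 0,"az": 0,"tx": -0.0015,"ty": 0,"tz": 0.03,"hand": 0.1},{"ax": 0,"ay": 0,"az": 0,"tx": -0.0015,"ty": 0,"tz": 0.055,"hand": 0.1},{"ax": 0,"ay": 0,"az": 0,"tx": -0.0015,"ty": 0,"tz": 0.07,"hand": 0.1},{"ax": 0,"ay": 0,"az": 0,"tx": -0.0015,"ty": 0,"tz": 0.074,"hand": 0.1},{"ax": 0,"ay": 0,"az": 0,"tx": -0.0015,"ty": 0,"tz": 0.074,"hand": 0.1},{"ax": 0,"ay": 0,"az": 0,"tx": -0.0015,"ty": 0,"tz": 0.074,"hand": 0.1}])

```text
clock: 6.32
tool_pos: [445.6, -88.2, 56.5]
tcp_rot: [0.001, 0.633, 0.774, 0.0]
contact_force: [-1.0, -0.0, -0.5]
opening: 19.4
```

arm_command(series=[{"ax": 0,"ay": 0,"az": 0,"tx": -0.0008,"ty": 0.0018,"tz": 0,"hand": 0.1},{"ax": 0,"ay": 0,"az": 0,"tx": -0.0016,"ty": 0.0037,"tz": 0,"hand": 0.1},{"ax": 0,"ay": 0,"az": 0,"tx": -0.0024,"ty": 0.0055,"tz": 0,"hand": 0.1},{"ax": 0,"ay": 0,"az": 0,"tx": -0.0032,"ty": 0.0073,"tz": 0,"hand": 0.1},{"ax": 0,"ay": 0,"az": 0,"tx": -0.0037,"ty": 0.0085,"tz": 0,"hand": 0.1},{"ax": 0,"ay": 0,"az": 0,"tx": -0.0042,"ty": 0.0096,"tz": 0,"hand": 0.1},{"ax": 0,"ay": 0,"az": 0,"tx": -0.0047,"ty": 0.0107,"tz": 0,"hand": 0.1},{"ax": 0,"ay": 0,"az": 0,"tx": -0.0052,"ty": 0.0119,"tz": 0,"hand": 0.1},{"ax": 0,"ay": 0,"az": 0,"tx": -0.0057,"ty": 0.013,"tz": 0,"hand": 0.1},{"ax": 0,"ay": 0,"az": 0,"tx": -0.0062,"ty": 0.0142,"tz": 0,"hand": 0.1},{"ax": 0,"ay": 0,"az": 0,"tx": -0.0067,"ty": 0.0153,"tz": 0,"hand": 0.1}])

```text
clock: 7.7
tool_pos: [461.1, -91.7, 55.6]
tcp_rot: [-0.0, 0.633, 0.774, 0.0]
contact_force: [-0.6, -0.2, -0.7]
opening: 19.2
```

```bash
cat >>m.py <<'E'
# fixture frame: centre and yaw measured from the white face in the top view
FX=np.array([523.7,-106.1]); FA=np.radians(-12.25); FM=np.array([[np.cos(FA),-np.sin(FA)],[np.sin(FA),np.cos(FA)]])
def rep(name=None):
    D={n:bot.get_image(n) for n in("top","scene")}; s=bot.get_state()
    F=s["contact_force"]
    print("t",round(s["clock"],2),"tcp",s["tool_pos"].round(1),"tip_fix",((s["tool_pos"][:2]-FX)@FM).round(1),"F_fix",(F[:2]@FM).round(2),"Fz",F[2].round(2))
    for n in D:
        try: r=rect(plate(D[n],n)); print(n,"plate_fix",((r[0]-FX)@FM).round(1),r[1],"rel",round((r[2]-77.75+45)%90-45,2))
        except Exception as e: print(n,e)
    if name: cv2.imwrite(f"pics/{name}.png",np.hstack([cv2.resize(D["top"]["pixels"][188:278,254:354,::-1],(400,360),interpolation=3),cv2.resize(D["scene"]["pixels"][170:260,195:295,::-1],(400,360),interpolation=3)]))
E
python3 -c "
from m import *
rep()"
```

```text
t 7.8 tcp [461.3 -91.8  55.7] tip_fix [-64.1   0.8] F_fix [-0.05  0.08] Fz -0.35
top plate_fix [  0.2 -12.7] [18.2 45.3] rel 12.45
scene plate_fix [-20.6   4.4] [84.6 55.9] rel 7.35
```

arm_command(series=[{"ax": 0,"ay": 0,"az": 0,"tx": -0.0002,"ty": 0.0012,"tz": 0,"hand": 0.1},{"ax": 0,"ay": 0,"az": 0,"tx": -0.0005,"ty": 0.0024,"tz": 0,"hand": 0.1},{"ax": 0,"ay": 0,"az": 0,"tx": -0.0008,"ty": 0.0036,"tz": 0,"hand": 0.1},{"ax": 0,"ay": 0,"az": 0,"tx": -0.0012,"ty": 0.0048,"tz": 0,"hand": 0.1},{"ax": 0,"ay": 0,"az": 0,"tx": -0.0016,"ty": 0.006,"tz": 0,"hand": 0.1},{"ax": 0,"ay": 0,"az": 0,"tx": -0.002,"ty": 0.0072,"tz": 0,"hand": 0.1},{"ax": 0,"ay": 0,"az": 0,"tx": -0.0025,"ty": 0.0084,"tz": 0,"hand": 0.1},{"ax": 0,"ay": 0,"az": 0,"tx": -0.003,"ty": 0.0096,"tz": 0,"hand": 0.1},{"ax": 0,"ay": 0,"az": 0,"tx": -0.0035,"ty": 0.0108,"tz": 0,"hand": 0.1},{"ax": 0,"ay": 0,"az": 0,"tx": -0.004,"ty": 0.012,"tz": 0,"hand": 0.1},{"ax": 0,"ay": 0,"az": 0,"tx": -0.0045,"ty": 0.0132,"tz": 0,"hand": 0.1},{"ax": 0,"ay": 0,"az": 0,"tx": -0.005,"ty": 0.0144,"tz": 0,"hand": 0.1}])

```text
clock: 9.3
tool_pos: [476.2, -93.8, 55.7]
tcp_rot: [-0.0, 0.633, 0.774, 0.0]
contact_force: [-0.7, 0.5, -0.3]
opening: 19.2
```

```bash
python3 -c "
from m import *
rep('a3')"
```

```text
t 9.4 tcp [476.4 -93.8  55.7] tip_fix [-48.8   2. ] F_fix [ 0.41 -0.74] Fz 0.33
top plate_fix [16.5 -9.2] [15.2 39.4] rel 12.44
scene plate_fix [-5.4  6.1] [84.9 55.7] rel 7.23
```

View pics/a3.png

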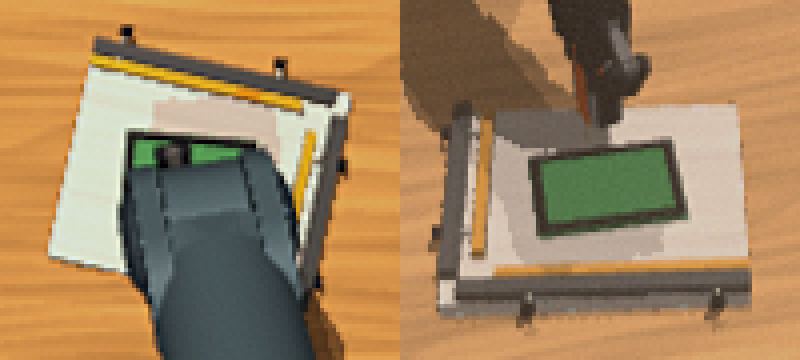

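The scene crop (right) shows the tip behind the middle of the plate's near edge. The plate has moved evenly toward the long bar, still turned about 7°.

arm_command(series=[{"ax": 0,"ay": 0,"az": 0,"tx": -0.0004,"ty": 0.0012,"tz": 0,"hand": 0.1},{"ax": 0,"ay": 0,"az": 0,"tx": -0.0008,"ty": 0.0024,"tz": 0,"hand": 0.1},{"ax": 0,"ay": 0,"az": 0,"tx": -0.0012,"ty": 0.0036,"tz": 0,"hand": 0.1},{"ax": 0,"ay": 0,"az": 0,"tx": -0.0016,"ty": 0.0048,"tz": 0,"hand": 0.1},{"ax": 0,"ay": 0,"az": 0,"tx": -0.002,"ty": 0.006,"tz": 0,"hand": 0.1},{"ax": 0,"ay": 0,"az": 0,"tx": -0.0024,"ty": 0.0072,"tz": 0,"hand": 0.1},{"ax": 0,"ay": 0,"az": 0,"tx": -0.0028,"ty": 0.0084,"tz": 0,"hand": 0.1},{"ax": 0,"ay": 0,"az": 0,"tx": -0.0032,"ty": 0.0096,"tz": 0,"hand": 0.1},{"ax": 0,"ay": 0,"az": 0,"tx": -0.0037,"ty": 0.0108,"tz": 0,"hand": 0.1},{"ax": 0,"ay": 0,"az": 0,"tx": -0.0042,"ty": 0.012,"tz": 0,"hand": 0.1},{"ax": 0,"ay": 0,"az": 0,"tx": -0.0047,"ty": 0.0132,"tz": 0,"hand": 0.1}])

```text
clock: 10.78
tool_pos: [490.1, -95.7, 55.7]
tcp_rot: [-0.0, 0.633, 0.774, 0.0]
contact_force: [-1.4, -0.0, 0.5]
opening: 19.6
```

```bash
python3 -c "
from m import *
rep()"
```

```text
t 10.88 tcp [490.3 -95.8  55.7] tip_fix [-34.8   3. ] F_fix [-0.03 -0.05] Fz -0.53
top plate_fix [34.6 -6.8] [ 9.1 36.4] rel 12.44
scene plate_fix [8.6 7.8] [84.9 55.6] rel 8.48
```

arm_command(series=[{"ax": 0,"ay": 0,"az": 0,"tx": -0.0004,"ty": 0.0011,"tz": 0,"hand": 0.1},{"ax": 0,"ay": 0,"az": 0,"tx": -0.0009,"ty": 0.0022,"tz": 0,"hand": 0.1},{"ax": 0,"ay": 0,"az": 0,"tx": -0.0013,"ty": 0.0033,"tz": 0,"hand": 0.1},{"ax": 0,"ay": 0,"az": 0,"tx": -0.0018,"ty": 0.0044,"tz": 0,"hand": 0.1},{"ax": 0,"ay": 0,"az": 0,"tx": -0.0022,"ty": 0.0055,"tz": 0,"hand": 0.1},{"ax": 0,"ay": 0,"az": 0,"tx": -0.0026,"ty": 0.0064,"tz": 0,"hand": 0.1},{"ax": 0,"ay": 0,"az": 0,"tx": -0.0026,"ty": 0.0064,"tz": 0,"hand": 0.1}])

```text
clock: 11.75
tool_pos: [497.1, -97.1, 55.7]
tcp_rot: [0.0, 0.633, 0.774, 0.0]
contact_force: [-0.7, -1.1, -0.5]
opening: 19.3
```

```bash
python3 -c "
from m import *
rep()"
```

```text
t 11.85 tcp [497.  -97.   55.7] tip_fix [-28.    3.2] F_fix [-1.06  0.26] Fz -1.53
top plate_fix [29.5 44.8] [15.2 18.3] rel 12.42
scene plate_fix [15.2  8.3] [84.2 55.8] rel 9.26
```

arm_command(series=[{"ax": 0,"ay": 0,"az": 0,"tx": -0.0004,"ty": 0.001,"tz": 0,"hand": 0.1},{"ax": 0,"ay": 0,"az": 0,"tx": -0.0008,"ty": 0.002,"tz": 0,"hand": 0.1},{"ax": 0,"ay": 0,"az": 0,"tx": -0.0012,"ty": 0.003,"tz": 0,"hand": 0.1},{"ax": 0,"ay": 0,"az": 0,"tx": -0.0016,"ty": 0.004,"tz": 0,"hand": 0.1},{"ax": 0,"ay": 0,"az": 0,"tx": -0.002,"ty": 0.005,"tz": 0,"hand": 0.1},{"ax": 0,"ay": 0,"az": 0,"tx": -0.0022,"ty": 0.0055,"tz": 0,"hand": 0.1},{"ax": 0,"ay": 0,"az": 0,"tx": -0.0022,"ty": 0.0055,"tz": 0,"hand": 0.1}])

```text
clock: 12.72
tool_pos: [502.8, -98.1, 55.7]
tcp_rot: [0.0, 0.633, 0.774, 0.0]
contact_force: [-0.4, 0.2, 0.0]
opening: 19.3
```

```bash
python3 -c "
from m import *
rep()"
```

```text
t 12.82 tcp [502.7 -98.1  55.7] tip_fix [-22.2   3.4] F_fix [ 0.49 -0.57] Fz -0.48
top plate_fix [36.9 46.4] [12.2 18.2] rel 12.42
scene plate_fix [21.   8.9] [84.8 55.1] rel 10.16
```

arm_command(series=[{"ax": 0,"ay": 0,"az": 0,"tx": -0.0003,"ty": 0.0008,"tz": 0,"hand": 0.1},{"ax": 0,"ay": 0,"az": 0,"tx": -0.0006,"ty": 0.0016,"tz": 0,"hand": 0.1},{"ax": 0,"ay": 0,"az": 0,"tx": -0.001,"ty": 0.0024,"tz": 0,"hand": 0.1},{"ax": 0,"ay": 0,"az": 0,"tx": -0.0013,"ty": 0.0032,"tz": 0,"hand": 0.1},{"ax": 0,"ay": 0,"az": 0,"tx": -0.0016,"ty": 0.004,"tz": 0,"hand": 0.1},{"ax": 0,"ay": 0,"az": 0,"tx": -0.0016,"ty": 0.004,"tz": 0,"hand": 0.1}])

```text
clock: 13.58
tool_pos: [505.3, -97.9, 55.0]
tcp_rot: [-0.002, 0.633, 0.774, -0.001]
contact_force: [-3.6, 2.4, 0.3]
opening: 19.3
```

```bash
python3 -c "
from m import *
rep()"
```

```text
t 13.68 tcp [505.2 -97.9  55. ] tip_fix [-19.8   4.1] F_fix [-4.73  1.04] Fz 0.77
top plate_fix [41.4 47.4] [ 9.2 18.2] rel 12.3
scene plate_fix [22.7  9.8] [84.8 55.7] rel 8.7
```

```bash
python3 -c "
from m import *
d=bot.get_image('scene');s=bot.get_state();print(s['contact_force'],s['torque'],s['tool_pos'],(s['contact_force'][:2]@FM))
cv2.imwrite('pics/a4.png',cv2.resize(d['pixels'][180:260,195:295,::-1],(750,600),interpolation=3))"
```

```text
[-4.49914157  2.9470041   0.27912305] [ 0.54686365  1.10223963 -0.01165193] [505.2282915  -97.96542168  54.99319587] [-5.02198957  1.92528669]
```

View pics/a4.png

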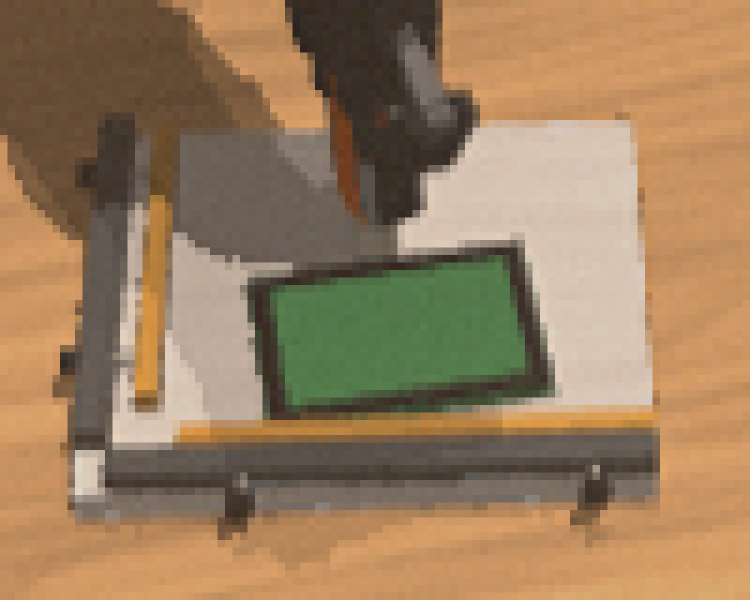

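The plate's -y corner has caught on the long bar at about (270,418) and friction is jamming it at 5 N while it is still turned. I'll back off and push again farther toward +y on the same edge to swing it square.

arm_command(series=[{"ax": 0,"ay": 0,"az": 0,"tx": 0.0024,"ty": -0.0055,"tz": 0,"hand": 0.1},{"ax": 0,"ay": 0,"az": 0,"tx": 0.0048,"ty": -0.011,"tz": 0,"hand": 0.1},{"ax": 0,"ay": 0,"az": 0,"tx": 0.0128,"ty": -0.0075,"tz": 0,"hand": 0.1},{"ax": 0,"ay": 0,"az": 0,"tx": 0.0208,"ty": -0.004,"tz": 0,"hand": 0.1},{"ax": 0,"ay": 0,"az": 0,"tx": 0.0286,"ty": -0.0005,"tz": 0,"hand": 0.1},{"ax": 0,"ay": 0,"az": 0,"tx": 0.0282,"ty": 0.0005,"tz": 0,"hand": 0.1},{"ax": 0,"ay": 0,"az": 0,"tx": 0.0277,"ty": 0.0015,"tz": 0,"hand": 0.1},{"ax": 0,"ay": 0,"az": 0,"tx": 0.0273,"ty": 0.0025,"tz": 0,"hand": 0.1},{"ax": 0,"ay": 0,"az": 0,"tx": 0.0268,"ty": 0.0037,"tz": 0,"hand": 0.1},{"ax": 0,"ay": 0,"az": 0,"tx": 0.0263,"ty": 0.0048,"tz": 0,"hand": 0.1},{"ax": 0,"ay": 0,"az": 0,"tx": 0.0258,"ty": 0.0059,"tz": 0,"hand": 0.1}])

```text
clock: 15.1
tool_pos: [507.1, -72.4, 55.5]
tcp_rot: [-0.0, 0.633, 0.774, -0.0]
contact_force: [-0.6, -0.4, -0.9]
opening: 19.5
```

```bash
python3 -c "
from m import *
rep()"
```

```text
t 15.2 tcp [507.3 -72.4  55.6] tip_fix [-23.2  29.5] F_fix [-0.83  0.11] Fz -0.8
top plate_fix [ 49.3 -23.9] [ 9.1 12.2] rel 11.99
scene plate_fix [23.1 10.3] [84.8 55.8] rel 7.91
```

arm_command(series=[{"ax": 0,"ay": 0,"az": 0,"tx": -0.0004,"ty": 0.0009,"tz": 0,"hand": 0.1},{"ax": 0,"ay": 0,"az": 0,"tx": -0.0008,"ty": 0.0018,"tz": 0,"hand": 0.1},{"ax": 0,"ay": 0,"az": 0,"tx": -0.0012,"ty": 0.0027,"tz": 0,"hand": 0.1},{"ax": 0,"ay": 0,"az": 0,"tx": -0.0016,"ty": 0.0036,"tz": 0,"hand": 0.1},{"ax": 0,"ay": 0,"az": 0,"tx": -0.002,"ty": 0.0045,"tz": 0,"hand": 0.1},{"ax": 0,"ay": 0,"az": 0,"tx": -0.0024,"ty": 0.0054,"tz": 0,"hand": 0.1},{"ax": 0,"ay": 0,"az": 0,"tx": -0.0024,"ty": 0.0054,"tz": 0,"hand": 0.1}])

```text
clock: 16.08
tool_pos: [513.5, -73.7, 55.7]
tcp_rot: [0.0, 0.633, 0.774, 0.0]
contact_force: [-0.2, -0.2, -0.0]
opening: 19.3
```

```bash
python3 -c "
from m import *
rep()"
```

```text
t 16.18 tcp [513.5 -73.7  55.8] tip_fix [-16.8  29.5] F_fix [0.1  0.85] Fz -0.37
top list index out of range
scene plate_fix [27.7  9.9] [82.8 55.9] rel 1.97
```

Almost square. I'll continue gently, at 0.6 mm per row.

arm_command(series=[{"ax": 0,"ay": 0,"az": 0,"tx": -0.0002,"ty": 0.0006,"tz": 0,"hand": 0.1},{"ax": 0,"ay": 0,"az": 0,"tx": -0.0005,"ty": 0.0011,"tz": 0,"hand": 0.1},{"ax": 0,"ay": 0,"az": 0,"tx": -0.0007,"ty": 0.0016,"tz": 0,"hand": 0.1},{"ax": 0,"ay": 0,"az": 0,"tx": -0.001,"ty": 0.0022,"tz": 0,"hand": 0.1},{"ax": 0,"ay": 0,"az": 0,"tx": -0.0012,"ty": 0.0027,"tz": 0,"hand": 0.1},{"ax": 0,"ay": 0,"az": 0,"tx": -0.0012,"ty": 0.0027,"tz": 0,"hand": 0.1}])

```text
clock: 16.92
tool_pos: [516.1, -74.2, 55.7]
tcp_rot: [-0.0, 0.633, 0.774, -0.0]
contact_force: [-1.2, 0.2, 0.8]
opening: 19.4
```

```bash
python3 -c "
from m import *
rep()"
```

```text
t 17.02 tcp [516.1 -74.3  55.6] tip_fix [-14.2  29.5] F_fix [-0.4  0.5] Fz -0.77
top list index out of range
scene plate_fix [30.3  8.1] [85.5 55. ] rel -2.53
```

arm_command(series=[{"ax": 0,"ay": 0,"az": 0,"tx": 0.002,"ty": -0.0046,"tz": 0,"hand": 0.1},{"ax": 0,"ay": 0,"az": 0,"tx": 0.002,"ty": -0.0046,"tz": 0,"hand": 0.1},{"ax": 0,"ay": 0,"az": 0,"tx": -0.0075,"ty": -0.0088,"tz": 0,"hand": 0.1},{"ax": 0,"ay": 0,"az": 0,"tx": -0.017,"ty": -0.013,"tz": 0,"hand": 0.1},{"ax": 0,"ay": 0,"az": 0,"tx": -0.0263,"ty": -0.0171,"tz": 0,"hand": 0.1},{"ax": 0,"ay": 0,"az": 0,"tx": -0.0267,"ty": -0.0162,"tz": 0,"hand": 0.1},{"ax": 0,"ay": 0,"az": 0,"tx": -0.0271,"ty": -0.0153,"tz": 0,"hand": 0.1},{"ax": 0,"ay": 0,"az": 0,"tx": -0.0275,"ty": -0.0144,"tz": 0,"hand": 0.1},{"ax": 0,"ay": 0,"az": 0,"tx": -0.0279,"ty": -0.0134,"tz": 0,"hand": 0.1},{"ax": 0,"ay": 0,"az": 0,"tx": -0.0281,"ty": -0.013,"tz": 0,"hand": 0.1},{"ax": 0,"ay": 0,"az": 0,"tx": -0.0283,"ty": -0.0125,"tz": 0,"hand": 0.1}])

```text
clock: 18.4
tool_pos: [509.5, -104.4, 55.6]
tcp_rot: [-0.0, 0.633, 0.774, -0.0]
contact_force: [-1.0, 0.5, -0.2]
opening: 20.1
```

```bash
python3 -c "
from m import *
rep()"
```

```text
t 18.5 tcp [ 509.4 -104.4   55.6] tip_fix [-14.3  -1.4] F_fix [-0.36  0.01] Fz 0.11
top plate_fix [33.3 47.4] [23.8 60.9] rel -23.87
scene plate_fix [30.2  8.3] [85.2 55. ] rel -2.53
```

arm_command(series=[{"ax": 0,"ay": 0,"az": 0,"tx": -0.0002,"ty": 0.0005,"tz": 0,"hand": 0.1},{"ax": 0,"ay": 0,"az": 0,"tx": -0.0004,"ty": 0.0009,"tz": 0,"hand": 0.1},{"ax": 0,"ay": 0,"az": 0,"tx": -0.0006,"ty": 0.0014,"tz": 0,"hand": 0.1},{"ax": 0,"ay": 0,"az": 0,"tx": -0.0006,"ty": 0.0014,"tz": 0,"hand": 0.1}])

```text
clock: 19.0
tool_pos: [509.8, -104.6, 55.3]
tcp_rot: [-0.001, 0.633, 0.774, -0.001]
contact_force: [-3.6, 1.0, 1.5]
opening: 19.2
```

```bash
python3 -c "
from m import *
rep()"
```

```text
t 19.1 tcp [ 509.8 -104.6   55.3] tip_fix [-13.9  -1.5] F_fix [-4.65 -0.56] Fz 0.97
top plate_fix [33.1 47.8] [22.5 60.9] rel -22.13
scene plate_fix [30.3  8.1] [85.5 55. ] rel -2.53
```

Pressing at y = -1.5 and y = +29.5 stops the tip at the same x (-13.9 and -14.2). The force is 4.6 N and almost purely normal, so the plate lies flush on the long bar. Next I retreat, lift over, and come in behind the +y edge.

arm_command(series=[{"ax": 0,"ay": 0,"az": 0,"tx": 0,"ty": 0,"tz": 0,"hand": 0.1},{"ax": 0,"ay": 0,"az": 0,"tx": 0.0032,"ty": -0.0073,"tz": 0,"hand": 0.1},{"ax": 0,"ay": 0,"az": 0,"tx": 0.0032,"ty": -0.0073,"tz": -0.01,"hand": 0.1},{"ax": 0,"ay": 0,"az": 0,"tx": 0.0032,"ty": -0.0073,"tz": -0.045,"hand": 0.1},{"ax": 0,"ay": 0,"az": 0,"tx": 0.0032,"ty": -0.0073,"tz": -0.045,"hand": 0.1},{"ax": 0,"ay": 0,"az": 0,"tx": 0.03,"ty": 0.026,"tz": -0.045,"hand": 0.1},{"ax": 0,"ay": 0,"az": 0,"tx": 0.059,"ty": 0.0632,"tz": -0.045,"hand": 0.1},{"ax": 0,"ay": 0,"az": 0,"tx": 0.059,"ty": 0.0632,"tz": -0.045,"hand": 0.1},{"ax": 0,"ay": 0,"az": 0,"tx": 0.059,"ty": 0.0632,"tz": -0.045,"hand": 0.1}])

```text
clock: 20.23
tool_pos: [561.1, -34.8, 100.4]
tcp_rot: [0.0, 0.633, 0.774, -0.0]
contact_force: [-0.3, -0.5, -1.5]
opening: 19.5
```

```bash
python3 -c "
from m import *
rep('a5')"
```

```text
t 20.32 tcp [560.4 -36.2 100.2] tip_fix [21.  76.1] F_fix [-0.07  0.62] Fz -0.51
top plate_fix [28.4 -9.9] [50.5 58.2] rel 0.68
scene plate_fix [30.2  8.3] [85.2 55. ] rel -2.53
```

View pics/a5.png

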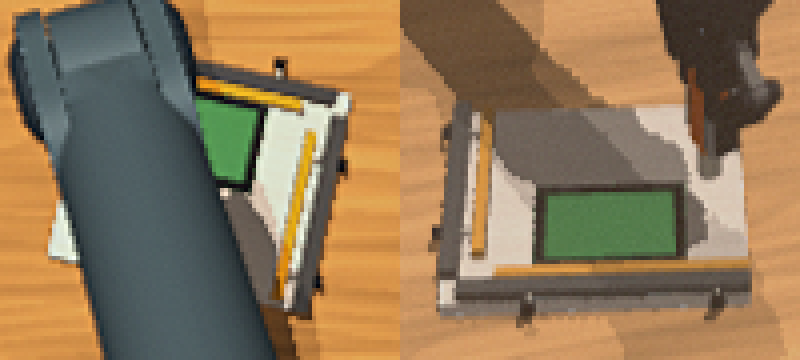

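The plate's front edge lies along the long bar with no visible gap, and the tip hangs clear of the +y edge at (707,165). I'll lower it and push in -y.

arm_command(series=[{"ax": 0,"ay": 0,"az": 0,"tx": 0,"ty": 0,"tz": 0.025,"hand": 0.1},{"ax": 0,"ay": 0,"az": 0,"tx": 0,"ty": 0,"tz": 0.041,"hand": 0.1},{"ax": 0,"ay": 0,"az": 0,"tx": 0,"ty": 0,"tz": 0.0446,"hand": 0.1},{"ax": 0,"ay": 0,"az": 0,"tx": 0,"ty": 0,"tz": 0.0446,"hand": 0.1},{"ax": 0,"ay": 0,"az": 0,"tx": -0.0014,"ty": -0.0006,"tz": 0.0446,"hand": 0.1},{"ax": 0,"ay": 0,"az": 0,"tx": -0.0028,"ty": -0.0012,"tz": 0.0446,"hand": 0.1},{"ax": 0,"ay": 0,"az": 0,"tx": -0.0042,"ty": -0.0018,"tz": 0.0446,"hand": 0.1},{"ax": 0,"ay": 0,"az": 0,"tx": -0.0056,"ty": -0.0024,"tz": 0.0446,"hand": 0.1},{"ax": 0,"ay": 0,"az": 0,"tx": -0.0068,"ty": -0.003,"tz": 0.0446,"hand": 0.1},{"ax": 0,"ay": 0,"az": 0,"tx": -0.0079,"ty": -0.0035,"tz": 0.0446,"hand": 0.1},{"ax": 0,"ay": 0,"az": 0,"tx": -0.009,"ty": -0.0039,"tz": 0.0446,"hand": 0.1},{"ax": 0,"ay": 0,"az": 0,"tx": -0.0101,"ty": -0.0043,"tz": 0.0446,"hand": 0.1}])

```text
clock: 21.82
tool_pos: [559.0, -44.8, 56.1]
tcp_rot: [-0.0, 0.633, 0.774, 0.0]
contact_force: [0.2, 0.8, -0.3]
opening: 19.4
```

```bash
python3 -c "
from m import *
rep()"
```

```text
t 21.93 tcp [558.9 -45.   56. ] tip_fix [21.5 67.2] F_fix [-0.85  0.76] Fz -0.6
top plate_fix [ 29.8 -20.2] [36.4 60.6] rel 11.92
scene plate_fix [29.8  6.4] [83.  55.5] rel -1.47
```

arm_command(series=[{"ax": 0,"ay": 0,"az": 0,"tx": -0.0011,"ty": -0.0004,"tz": 0,"hand": 0.1},{"ax": 0,"ay": 0,"az": 0,"tx": -0.0022,"ty": -0.0009,"tz": 0,"hand": 0.1},{"ax": 0,"ay": 0,"az": 0,"tx": -0.0033,"ty": -0.0013,"tz": 0,"hand": 0.1},{"ax": 0,"ay": 0,"az": 0,"tx": -0.0044,"ty": -0.0018,"tz": 0,"hand": 0.1},{"ax": 0,"ay": 0,"az": 0,"tx": -0.0055,"ty": -0.0022,"tz": 0,"hand": 0.1},{"ax": 0,"ay": 0,"az": 0,"tx": -0.0066,"ty": -0.0027,"tz": 0,"hand": 0.1},{"ax": 0,"ay": 0,"az": 0,"tx": -0.0077,"ty": -0.0031,"tz": 0,"hand": 0.1},{"ax": 0,"ay": 0,"az": 0,"tx": -0.0088,"ty": -0.0036,"tz": 0,"hand": 0.1},{"ax": 0,"ay": 0,"az": 0,"tx": -0.0099,"ty": -0.004,"tz": 0,"hand": 0.1},{"ax": 0,"ay": 0,"az": 0,"tx": -0.011,"ty": -0.0045,"tz": 0,"hand": 0.1}])

```text
clock: 23.18
tool_pos: [556.8, -56.9, 56.1]
tcp_rot: [-0.0, 0.633, 0.774, 0.0]
contact_force: [-0.5, 0.1, -1.0]
opening: 19.6
```

```bash
python3 -c "
from m import *
rep()"
```

```text
t 23.27 tcp [556.8 -57.1  56.1] tip_fix [22.  54.9] F_fix [-0.54  1.02] Fz 0.26
top plate_fix [ 30.1 -35.7] [30.3 60.6] rel 12.0
scene plate_fix [29.7 -5.4] [86.6 55. ] rel -2.53
```

arm_command(series=[{"ax": 0,"ay": 0,"az": 0,"tx": -0.0011,"ty": -0.0004,"tz": 0,"hand": 0.1},{"ax": 0,"ay": 0,"az": 0,"tx": -0.0022,"ty": -0.0009,"tz": 0,"hand": 0.1},{"ax": 0,"ay": 0,"az": 0,"tx": -0.0033,"ty": -0.0013,"tz": 0,"hand": 0.1},{"ax": 0,"ay": 0,"az": 0,"tx": -0.0044,"ty": -0.0018,"tz": 0,"hand": 0.1},{"ax": 0,"ay": 0,"az": 0,"tx": -0.0055,"ty": -0.0022,"tz": 0,"hand": 0.1},{"ax": 0,"ay": 0,"az": 0,"tx": -0.0066,"ty": -0.0027,"tz": 0,"hand": 0.1},{"ax": 0,"ay": 0,"az": 0,"tx": -0.0077,"ty": -0.0031,"tz": 0,"hand": 0.1},{"ax": 0,"ay": 0,"az": 0,"tx": -0.0088,"ty": -0.0036,"tz": 0,"hand": 0.1},{"ax": 0,"ay": 0,"az": 0,"tx": -0.0099,"ty": -0.004,"tz": 0,"hand": 0.1},{"ax": 0,"ay": 0,"az": 0,"tx": -0.011,"ty": -0.0045,"tz": 0,"hand": 0.1}])

```text
clock: 24.52
tool_pos: [554.6, -68.6, 56.1]
tcp_rot: [-0.0, 0.633, 0.774, -0.0]
contact_force: [-0.3, 0.8, -0.8]
opening: 19.1
```

```bash
python3 -c "
from m import *
rep()"
```

```text
t 24.62 tcp [554.6 -68.9  56.1] tip_fix [22.3 42.9] F_fix [-0.47  0.87] Fz -0.27
top plate_fix [ 30.1 -49.6] [27.3 60.6] rel 11.94
scene plate_fix [ 29.3 -17.4] [83.6 55.5] rel -1.47
```

arm_command(series=[{"ax": 0,"ay": 0,"az": 0,"tx": -0.0007,"ty": -0.0003,"tz": 0,"hand": 0.1},{"ax": 0,"ay": 0,"az": 0,"tx": -0.0015,"ty": -0.0006,"tz": 0,"hand": 0.1},{"ax": 0,"ay": 0,"az": 0,"tx": -0.0022,"ty": -0.0009,"tz": 0,"hand": 0.1},{"ax": 0,"ay": 0,"az": 0,"tx": -0.0029,"ty": -0.0012,"tz": 0,"hand": 0.1},{"ax": 0,"ay": 0,"az": 0,"tx": -0.0037,"ty": -0.0015,"tz": 0,"hand": 0.1},{"ax": 0,"ay": 0,"az": 0,"tx": -0.0044,"ty": -0.0018,"tz": 0,"hand": 0.1},{"ax": 0,"ay": 0,"az": 0,"tx": -0.0044,"ty": -0.0018,"tz": 0,"hand": 0.1}])

```text
clock: 25.5
tool_pos: [553.7, -73.4, 56.1]
tcp_rot: [0.0, 0.633, 0.774, -0.0]
contact_force: [-0.4, 0.9, 0.4]
opening: 19.3
```

```bash
python3 -c "
from m import *
rep()"
```

```text
t 25.6 tcp [553.7 -73.3  56.1] tip_fix [22.4 38.4] F_fix [-0.56  0.66] Fz -0.81
top plate_fix [ 29.9 -55.8] [27.3 57.6] rel 11.91
scene plate_fix [ 29.6 -22.5] [83.3 56.4] rel 0.34
```

arm_command(series=[{"ax": 0,"ay": 0,"az": 0,"tx": -0.0006,"ty": -0.0003,"tz": 0,"hand": 0.1},{"ax": 0,"ay": 0,"az": 0,"tx": -0.0012,"ty": -0.0005,"tz": 0,"hand": 0.1},{"ax": 0,"ay": 0,"az": 0,"tx": -0.0018,"ty": -0.0008,"tz": 0,"hand": 0.1},{"ax": 0,"ay": 0,"az": 0,"tx": -0.0018,"ty": -0.0008,"tz": 0,"hand": 0.1}])

```text
clock: 26.1
tool_pos: [553.4, -74.9, 56.1]
tcp_rot: [-0.0, 0.633, 0.774, 0.0]
contact_force: [1.0, 1.6, -0.9]
opening: 19.4
```

```bash
python3 -c "
from m import *
rep()"
```

```text
t 26.2 tcp [553.4 -74.9  56.1] tip_fix [22.4 36.8] F_fix [-0.47  1.35] Fz -0.32
top plate_fix [ 30.2 -57.3] [24.2 57.5] rel 11.9
scene plate_fix [ 28.9 -22.8] [85.2 55. ] rel -2.53
```

arm_command(series=[{"ax": 0,"ay": 0,"az": 0,"tx": -0.0005,"ty": -0.0002,"tz": 0,"hand": 0.1},{"ax": 0,"ay": 0,"az": 0,"tx": -0.001,"ty": -0.0004,"tz": 0,"hand": 0.1},{"ax": 0,"ay": 0,"az": 0,"tx": -0.001,"ty": -0.0004,"tz": 0,"hand": 0.1}])

```text
clock: 26.58
tool_pos: [553.3, -75.1, 56.2]
tcp_rot: [-0.0, 0.633, 0.775, 0.001]
contact_force: [0.5, 3.8, -0.8]
opening: 19.6
```

```bash
python3 -c "
from m import *
rep()"
```

```text
t 26.68 tcp [553.3 -75.2  56.1] tip_fix [22.4 36.5] F_fix [-0.23  3.8 ] Fz -1.9
top plate_fix [ 30.2 -57.3] [24.2 57.5] rel 11.9
scene plate_fix [ 29.6 -23.1] [84.6 56.5] rel 0.6
```

arm_command(series=[{"ax": 0,"ay": 0,"az": 0,"tx": -0.0003,"ty": -0.0001,"tz": 0,"hand": 0.1},{"ax": 0,"ay": 0,"az": 0,"tx": -0.0003,"ty": -0.0001,"tz": 0,"hand": 0.1},{"ax": 0,"ay": 0,"az": 0,"tx": -0.0003,"ty": -0.0001,"tz": 0,"hand": 0.1},{"ax": 0,"ay": 0,"az": 0,"tx": -0.0003,"ty": -0.0001,"tz": 0,"hand": 0.1}])

```text
clock: 27.18
tool_pos: [553.3, -75.3, 56.2]
tcp_rot: [-0.0, 0.633, 0.775, 0.001]
contact_force: [0.6, 5.6, -0.8]
opening: 19.5
```

arm_command(series=[{"ax": 0,"ay": 0,"az": 0,"tx": 0.004,"ty": 0.0018,"tz": 0,"hand": 0.1},{"ax": 0,"ay": 0,"az": 0,"tx": 0.01,"ty": 0.0044,"tz": 0,"hand": 0.1},{"ax": 0,"ay": 0,"az": 0,"tx": 0.012,"ty": 0.005,"tz": -0.02,"hand": 0.1},{"ax": 0,"ay": 0,"az": 0,"tx": 0.06,"ty": 0.02,"tz": -0.05,"hand": 0.1},{"ax": 0,"ay": 0,"az": 0,"tx": 0.1,"ty": 0.02,"tz": -0.05,"hand": 0.1},{"ax": 0,"ay": 0,"az": 0,"tx": 0.1,"ty": 0.02,"tz": -0.05,"hand": 0.1}])

```text
clock: 27.92
tool_pos: [552.9, 30.6, 108.5]
tcp_rot: [0.001, 0.63, 0.777, 0.001]
contact_force: [-0.0, -0.8, -0.6]
opening: 19.6
```

```bash
cat >>m.py <<'E'
def gaps():
    """brass bars and plate outline, both views: edge angles and gaps"""
    for n in("top","scene"):
        d=bot.get_image(n); H=hsv(d); g=comps(cv2.inRange(H,(45,60,40),(85,255,255)),BOX[n])[0]
        q=(onz(d,g,21)[:,:2]-FX)@FM; r=cv2.minAreaRect(q.astype(np.float32)); print(n,"green",np.round(r[0],1),np.round(r[1],1),round(r[2],2),"rows/cols angle:",
          *[round(np.degrees(np.arctan(np.polyfit(*zip(*[(b,f(q[np.abs(q[:,1-ax]-b)<2][:,ax])) for b in np.arange(np.percentile(q[:,1-ax],12),np.percentile(q[:,1-ax],88),3)]),1)[0])),2) for ax in(0,1) for f in(np.min,np.max)])
E
python3 -c "
from m import *
rep('a6');gaps()"
```

```text
t 28.02 tcp [553.1  25.2 107.2] tip_fix [  0.9 134.5] F_fix [ 0.   -1.27] Fz -0.61
top plate_fix [ 28.5 -22.6] [87.9 58. ] rel -0.1
scene plate_fix [ 29.7 -23.1] [84.4 56.7] rel 0.23
top green [ 28.5 -22.7] [87.6 58. ] 89.9 rows/cols angle: 0.85 -0.3 -0.83 0.32
scene green [ 28.9 -22.7] [84.8 55. ] 87.47 rows/cols angle: -2.04 0.91 -2.23 -0.4
```

View pics/a6.png

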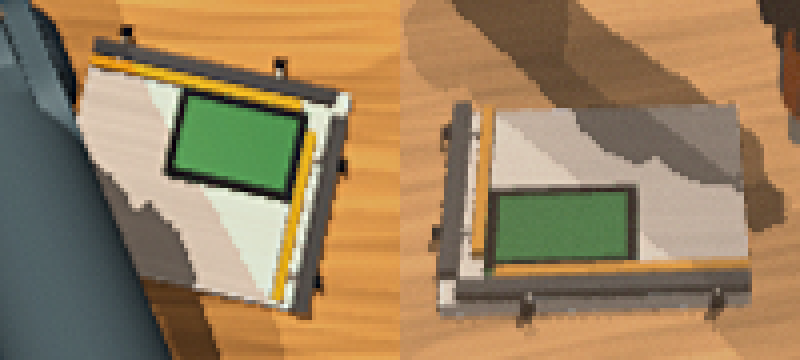

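The plate sits in the corner touching both bars; the unobstructed top view gives -0.1° and a centre of (28.5,-22.6). To check by feel that no x gap opened, I'll touch the -x edge once more.

```bash
python3 -c "
from m import *
s=bot.get_state()
for p in ((-28,-22,100),(-28,-22,56)): go(s,[*(FX+FM@np.array(p[:2])),p[2]],101.5)"
```

```text
t [-0.1301 -0.0887  0.0066] a [-0.     0.001 -0.002] yaw 101.35
t [-0.13   -0.0887  0.0506] a [-0.     0.001 -0.002] yaw 101.35
```

arm_command(series=[{"ax": 0,"ay": 0,"az": 0,"tx": -0.04,"ty": -0.03,"tz": 0.003,"hand": 0.1},{"ax": 0,"ay": 0,"az": 0,"tx": -0.085,"ty": -0.06,"tz": 0.006,"hand": 0.1},{"ax": 0,"ay": 0,"az": 0,"tx": -0.13,"ty": -0.0887,"tz": 0.006,"hand": 0.1},{"ax": 0,"ay": 0,"az": 0,"tx": -0.13,"ty": -0.0887,"tz": 0.006,"hand": 0.1},{"ax": 0,"ay": 0,"az": 0,"tx": -0.13,"ty": -0.0887,"tz": 0.03,"hand": 0.1},{"ax": 0,"ay": 0,"az": 0,"tx": -0.13,"ty": -0.0887,"tz": 0.047,"hand": 0.1},{"ax": 0,"ay": 0,"az": 0,"tx": -0.13,"ty": -0.0887,"tz": 0.0506,"hand": 0.1},{"ax": 0,"ay": 0,"az": 0,"tx": -0.13,"ty": -0.0887,"tz": 0.0506,"hand": 0.1}])

```text
clock: 29.12
tool_pos: [491.8, -119.1, 55.3]
tcp_rot: [-0.0, 0.633, 0.775, 0.0]
contact_force: [0.6, 0.4, 0.3]
opening: 19.0
```

```bash
python3 -c "
from m import *
rep()"
```

```text
t 29.23 tcp [ 492.4 -119.3   56. ] tip_fix [-27.8 -19.6] F_fix [-0.73 -0.54] Fz -0.25
top plate_fix [ 48.6 -20.9] [30.5 87.9] rel 12.44
scene plate_fix [ 29.6 -22.9] [84.4 56.4] rel 0.6
```

arm_command(series=[{"ax": 0,"ay": 0,"az": 0,"tx": -0.0006,"ty": 0.0014,"tz": 0,"hand": 0.1},{"ax": 0,"ay": 0,"az": 0,"tx": -0.0012,"ty": 0.0028,"tz": 0,"hand": 0.1},{"ax": 0,"ay": 0,"az": 0,"tx": -0.0019,"ty": 0.0042,"tz": 0,"hand": 0.1},{"ax": 0,"ay": 0,"az": 0,"tx": -0.0025,"ty": 0.0056,"tz": 0,"hand": 0.1},{"ax": 0,"ay": 0,"az": 0,"tx": -0.0031,"ty": 0.007,"tz": 0,"hand": 0.1},{"ax": 0,"ay": 0,"az": 0,"tx": -0.0037,"ty": 0.0084,"tz": 0,"hand": 0.1},{"ax": 0,"ay": 0,"az": 0,"tx": -0.0043,"ty": 0.0098,"tz": 0,"hand": 0.1},{"ax": 0,"ay": 0,"az": 0,"tx": -0.0049,"ty": 0.011,"tz": 0,"hand": 0.1},{"ax": 0,"ay": 0,"az": 0,"tx": -0.0052,"ty": 0.0117,"tz": 0,"hand": 0.1},{"ax": 0,"ay": 0,"az": 0,"tx": -0.0055,"ty": 0.0123,"tz": 0,"hand": 0.1},{"ax": 0,"ay": 0,"az": 0,"tx": -0.0057,"ty": 0.0128,"tz": 0,"hand": 0.1},{"ax": 0,"ay": 0,"az": 0,"tx": -0.0057,"ty": 0.0128,"tz": 0,"hand": 0.1}])

```text
clock: 30.72
tool_pos: [505.4, -122.6, 55.5]
tcp_rot: [-0.0, 0.633, 0.774, -0.0]
contact_force: [-0.1, -0.7, -1.0]
opening: 19.3
```

```bash
python3 -c "
from m import *
rep()"
```

```text
t 30.82 tcp [ 505.3 -122.6   55.5] tip_fix [-14.4 -20. ] F_fix [-0.51 -0.45] Fz -1.61
top plate_fix [50.7 12.1] [12.2 18.3] rel 12.42
scene plate_fix [ 28.9 -23. ] [85.4 55. ] rel -2.53
```

arm_command(series=[{"ax": 0,"ay": 0,"az": 0,"tx": -0.0002,"ty": 0.0005,"tz": 0,"hand": 0.1},{"ax": 0,"ay": 0,"az": 0,"tx": -0.0004,"ty": 0.001,"tz": 0,"hand": 0.1},{"ax": 0,"ay": 0,"az": 0,"tx": -0.0005,"ty": 0.0013,"tz": 0,"hand": 0.1},{"ax": 0,"ay": 0,"az": 0,"tx": -0.0005,"ty": 0.0013,"tz": 0,"hand": 0.1}])

```text
clock: 31.32
tool_pos: [505.7, -122.7, 55.1]
tcp_rot: [-0.001, 0.633, 0.774, -0.001]
contact_force: [-2.0, 0.6, 0.9]
opening: 19.6
```

```bash
python3 -c "
from m import *
rep()"
```

```text
t 31.43 tcp [ 505.7 -122.7   55.1] tip_fix [-14. -20.] F_fix [-4.08 -0.22] Fz 1.21
top plate_fix [52.1 12.4] [ 9.2 18.2] rel 12.42
scene plate_fix [ 28.9 -22.8] [85.1 55. ] rel -2.53
```

The tip stops at -14.0 with 4.1 N, the same stop as before, so there is no gap. I'll retreat, lift and return to the stand.

arm_command(series=[{"ax": 0,"ay": 0,"az": 0,"tx": 0.0015,"ty": -0.0035,"tz": 0,"hand": 0.1},{"ax": 0,"ay": 0,"az": 0,"tx": 0.004,"ty": -0.0095,"tz": 0,"hand": 0.1},{"ax": 0,"ay": 0,"az": 0,"tx": 0.004,"ty": -0.0095,"tz": -0.02,"hand": 0.1},{"ax": 0,"ay": 0,"az": 0,"tx": 0.004,"ty": -0.0095,"tz": -0.06,"hand": 0.1},{"ax": 0,"ay": 0,"az": 0,"tx": 0.05,"ty": 0,"tz": -0.08,"hand": 0.1},{"ax": 0,"ay": 0,"az": 0,"tx": 0.105,"ty": 0.01,"tz": -0.08,"hand": 0.1},{"ax": 0,"ay": 0,"az": 0,"tx": 0.16,"ty": 0.02,"tz": -0.08,"hand": 0.1},{"ax": 0,"ay": 0,"az": 0,"tx": 0.215,"ty": 0.025,"tz": -0.08,"hand": 0.1},{"ax": 0,"ay": 0,"az": 0,"tx": 0.27,"ty": 0.03,"tz": -0.08,"hand": 0.1},{"ax": 0,"ay": 0,"az": 0,"tx": 0.32,"ty": 0.035,"tz": -0.08,"hand": 0.1},{"ax": 0,"ay": 0,"az": 0,"tx": 0.35,"ty": 0.04,"tz": -0.08,"hand": 0.1},{"ax": 0,"ay": 0,"az": 0,"tx": 0.35,"ty": 0.04,"tz": -0.08,"hand": 0.1}])

```text
clock: 32.92
tool_pos: [476.2, 232.6, 137.7]
tcp_rot: [0.0, 0.63, 0.776, 0.002]
contact_force: [0.6, -0.4, -0.3]
opening: 19.5
```

```bash
python3 -c "
from m import *
rep(); s=bot.get_state(); go(s,[474.4,247.4,90],101.46)"
```

```text
t 33.02 tcp [476.8 227.9 136.5] tip_fix [-116.7  316.5] F_fix [ 0.81 -0.55] Fz -0.64
top plate_fix [ 28.5 -22.6] [87.9 58. ] rel -0.1
scene plate_fix [ 28.9 -22.6] [84.4 55.2] rel -2.14
t [0.0196 0.0014 0.0465] a [0.001 0.    0.001] yaw 101.51
```

arm_command(series=[{"ax": 0,"ay": 0,"az": 0,"tx": 0.0196,"ty": 0.0014,"tz": 0.03,"hand": 0.1},{"ax": 0,"ay": 0,"az": 0,"tx": 0.0196,"ty": 0.0014,"tz": 0.0465,"hand": 0.1},{"ax": 0,"ay": 0,"az": 0,"tx": 0.0196,"ty": 0.0014,"tz": 0.0465,"hand": 0.1},{"ax": 0,"ay": 0,"az": 0,"tx": 0.0196,"ty": 0.0014,"tz": 0.0465,"hand": 0.1}])

```text
clock: 33.52
tool_pos: [474.5, 246.4, 89.4]
tcp_rot: [0.0, 0.633, 0.774, 0.0]
contact_force: [0.0, 0.0, -0.7]
opening: 19.5
```

```bash
python3 -c "
from m import *
d=bot.get_image('scene');s=bot.get_state();print(s['tool_pos'],s['contact_force'],s['torque']); go(s,[474.4,247.6,70],101.46)
cv2.imwrite('pics/a7.png',cv2.resize(d['pixels'][120:210,310:430,::-1],(800,600),interpolation=3))"
```

```text
[474.68469081 246.81863759  89.72794704] [0.28337997 0.01514207 0.28358996] [ 0.01019451  0.02896648 -0.02668579]
t [ 0.0008 -0.0002  0.0197] a [ 0.001  0.    -0.001] yaw 101.4
```

View pics/a7.png

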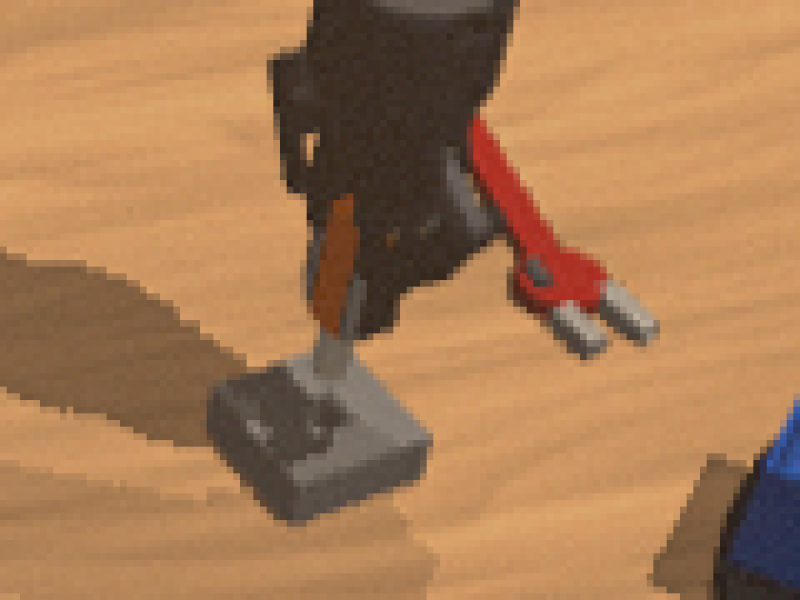

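The tip hangs above the socket mouth, with the tip end at about (333,378) and the stick upright. I'll lower it slowly.

arm_command(series=[{"ax": 0,"ay": 0,"az": 0,"tx": 0.0008,"ty": -0.0002,"tz": 0.01,"hand": 0.1},{"ax": 0,"ay": 0,"az": 0,"tx": 0.0008,"ty": -0.0002,"tz": 0.018,"hand": 0.1},{"ax": 0,"ay": 0,"az": 0,"tx": 0.0008,"ty": -0.0002,"tz": 0.024,"hand": 0.1},{"ax": 0,"ay": 0,"az": 0,"tx": 0.0008,"ty": -0.0002,"tz": 0.029,"hand": 0.1},{"ax": 0,"ay": 0,"az": 0,"tx": 0.0008,"ty": -0.0002,"tz": 0.033,"hand": 0.1},{"ax": 0,"ay": 0,"az": 0,"tx": 0.0008,"ty": -0.0002,"tz": 0.033,"hand": 0.1}])

```text
clock: 34.33
tool_pos: [473.1, 248.3, 55.6]
tcp_rot: [-0.0, 0.633, 0.774, -0.0]
contact_force: [-0.7, -0.2, -1.0]
opening: 19.5
```

arm_command(series=[{"ax": 0,"ay": 0,"az": 0,"tx": 0,"ty": 0,"tz": 0.003,"hand": 0.1},{"ax": 0,"ay": 0,"az": 0,"tx": 0,"ty": 0,"tz": 0.006,"hand": 0.1},{"ax": 0,"ay": 0,"az": 0,"tx": 0,"ty": 0,"tz": 0.009,"hand": 0.1},{"ax": 0,"ay": 0,"az": 0,"tx": 0,"ty": 0,"tz": 0.0105,"hand": 0.1},{"ax": 0,"ay": 0,"az": 0,"tx": 0,"ty": 0,"tz": 0.0105,"hand": 0.1}])

```text
clock: 34.95
tool_pos: [473.2, 248.3, 45.3]
tcp_rot: [-0.0, 0.633, 0.774, -0.0]
contact_force: [-0.4, -0.2, -0.4]
opening: 19.7
```

```bash
python3 -c "
from m import *
s=bot.get_state();print(s['tool_pos'],s['contact_force'],s['torque'])"
```

```text
[473.21192743 248.25700405  45.30758165] [-0.39652207 -0.20279815 -0.43691363] [ 0.0425524  -0.0271937   0.00652644]
```

arm_command(series=[{"ax": 0,"ay": 0,"az": 0,"tx": 0,"ty": 0,"tz": 0.001,"hand": 0.1},{"ax": 0,"ay": 0,"az": 0,"tx": 0,"ty": 0,"tz": 0.001,"hand": 0.3},{"ax": 0,"ay": 0,"az": 0,"tx": 0,"ty": 0,"tz": 0.001,"hand": 0.5},{"ax": 0,"ay": 0,"az": 0,"tx": 0,"ty": 0,"tz": 0.001,"hand": 1},{"ax": 0,"ay": 0,"az": 0,"tx": 0,"ty": 0,"tz": 0.001,"hand": 1},{"ax": 0,"ay": 0,"az": 0,"tx": 0,"ty": 0,"tz": 0.001,"hand": 1},{"ax": 0,"ay": 0,"az": 0,"tx": 0,"ty": 0,"tz": -0.03,"hand": 1},{"ax": 0,"ay": 0,"az": 0,"tx": 0,"ty": 0,"tz": -0.08,"hand": 1},{"ax": 0,"ay": 0,"az": 0,"tx": 0,"ty": 0,"tz": -0.13,"hand": 1},{"ax": 0,"ay": 0,"az": 0,"tx": 0,"ty": 0,"tz": -0.16,"hand": 1},{"ax": 0,"ay": 0,"az": 0,"tx": 0,"ty": -0.06,"tz": -0.18,"hand": 1},{"ax": 0,"ay": 0,"az": 0,"tx": 0,"ty": -0.1,"tz": -0.18,"hand": 1}])

```text
clock: 36.45
tool_pos: [374.3, 229.4, 226.7]
tcp_rot: [0.0, 0.632, 0.775, 0.001]
contact_force: [-1.0, -0.0, -0.0]
opening: 85.6
```

```bash
python3 -c "
from m import *
rep(); D={n:bot.get_image(n) for n in('top','scene')}
SB={'scene':(332,150,60,50)}
d=D['scene'];p=comps(cv2.inRange(hsv(d),(3,180,190),(22,255,255)),SB['scene'])
if p: print('stick top',p[0].mean(0),onz(d,p[0],96).mean(0))
cv2.imwrite('pics/a8.png',np.vstack([np.hstack([cv2.resize(D['top']['pixels'][226:271,162:222,::-1],(400,300),interpolation=3),cv2.resize(D['scene']['pixels'][152:197,332:392,::-1],(400,300),interpolation=3)]),np.hstack([cv2.resize(D[n]['pixels'][y:y+75,x:x+100,::-1],(400,300),interpolation=3) for n,x,y in(('top',254,188),('scene',195,180))])]))"
```

```text
t 36.55 tcp [370.9 227.3 224.7] tip_fix [-220.   293.4] F_fix [ 0.84 -0.14] Fz -0.64
top plate_fix [ 28.4 -22.6] [88.1 58.3] rel -0.19
scene plate_fix [ 29.  -22.6] [84.4 55.2] rel -2.14
stick top [362. 163.] [474.8216468  246.10850556  96.        ]
```

View pics/a8.png

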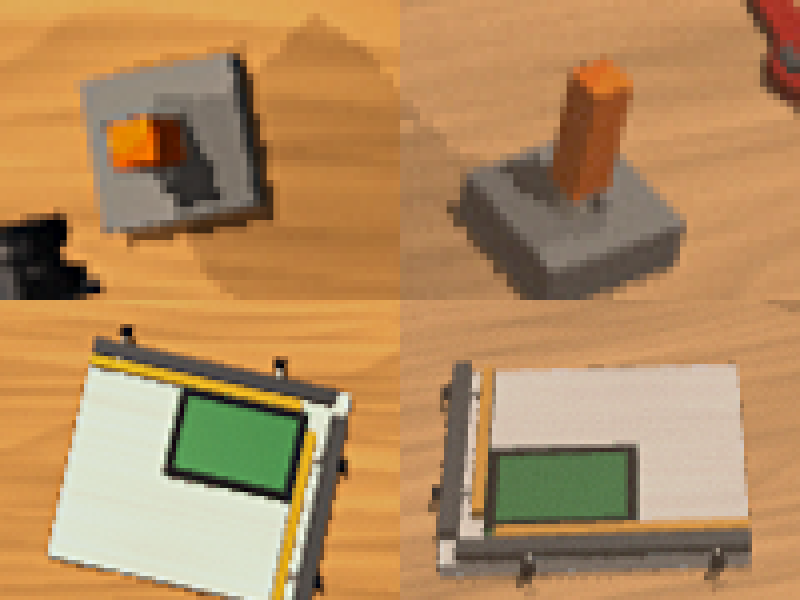

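The stick stands upright and released in its stand, as it was at the start. The plate sits square in the corner and the gripper is clear, so I'm handing in.

```bash
python3 -c "
from cell import bot
print(bot.sign_off(), bot.get_state()['clock'])"
```

```text
the job is handed in; nothing more can be done
the job is handed in; nothing more can be done
```

I pressed the plate flush to the long bar, slid it along to the short bar, stood the stick back in its stand and let go. I handed in at about 37 s of the 70 s allowed; the system gave no verdict.

**Push:** On the first push a corner caught on the long bar and jammed at about 5 N while the plate was still turned about 9°. I backed off and pushed nearer its +y end, which swung it square. The highest force I read at the stick was about 5.6 N, against the 15 N limit. Forces were read only at the end of each move.

**Last checks:**
- **Long bar:** pressing again with about 4 N after the short-bar push stopped the tip at fixture x = -14.0 mm. It had stopped at -13.9 mm the first time, so no gap had opened.
- **Short bar:** it was pressed at about 3.8 to 5.6 N and held for half a second.
- **Plate angle:** the clear top view puts it within 0.2° of square.
- **Stick:** the final picture shows it upright in the socket, with its top within about 2 mm of where it started.

**What disagreed:**
- **Scene camera:** it kept giving plate angles between about +0.6° and -2.5°. I put this down to coarse pixels at that slant, because the top view and the contact positions both say square.
- **Bystanders:** I did not measure their positions again at the end. The arm's path stayed clear of them.

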